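# Straighten the row of tins with the long bar

## Task

The three small tins have been left in a ragged row in front of the dark strip on the steel table. Pick up the long straight bar by its upright handle and, with its edge, push the three tins away from the robot into one straight row standing on the strip, each covering the strip's width; do not touch the tins with the gripper or the arm. Then set the bar down standing on the table and let go.

Things in the scene. Friction and masses are not known exactly. Their poses are not given: they have to be found in the camera images.
- bar_grip (a point): Long wooden bar, 260 x 40 x 25 mm high, flat on the table, 0.35 kg. Mid-bar stands a black handle, 24 mm along the bar, 36 mm across it, its top 100 mm above the bar's underside. Point: on the handle's axis, 75 mm above the underside. x across the bar (either long face pushes, 20 mm from here), y along it (close the fingers along y), z up. Its 90 mm twin is not meant.
- strip: Fixed dark rubber strip, 60 mm wide (as a tin), 300 mm long, flush with the steel table top, nothing to catch on. Origin: its centre, on the table top. x across its width, away from the robot: the way to push; y along its length. At the end of the push the bar's pushing face is above the strip's near edge.
- tin_a: One of three identical small steel tins with a brown label, upright, 60 mm across, 75 mm high, about 0.25 kg, loose on the table; slides when pushed low down. Origin: centre of its underside. Starts 45 to 95 mm on the robot's side of the strip's centre line; neighbours about 80 mm apart along the strip, so the long bar reaches all three at once. Any of the three may be left, middle or right.
- tin_b: One of three identical small steel tins with a brown label, upright, 60 mm across, 75 mm high, about 0.25 kg, loose on the table; slides when pushed low down. Origin: centre of its underside. Starts 45 to 95 mm on the robot's side of the strip's centre line; neighbours about 80 mm apart along the strip, so the long bar reaches all three at once. Any of the three may be left, middle or right.
- tin_c: One of three identical small steel tins with a brown label, upright, 60 mm across, 75 mm high, about 0.25 kg, loose on the table; slides when pushed low down. Origin: centre of its underside. Starts 45 to 95 mm on the robot's side of the strip's centre line; neighbours about 80 mm apart along the strip, so the long bar reaches all three at once. Any of the three may be left, middle or right.

How it is judged:
On the way, in this order (a step that is already met when the one before it is completed fails the run):
1. the held long bar pushes against a tin (contact force between the fingers and bar above 2 N and (contact force between bar and tin_a above 0.2 N or contact force between bar and tin_b above 0.2 N or contact force between bar and tin_c above 0.2 N)), for 0.04 s.
2. all three tins stand in line on the strip while the long bar is still held (x of tin_a in the frame of strip between -0.015 and 0.015 m and y of tin_a in the frame of strip between -0.135 and 0.135 m and angle between each of tin_a, tin_b, tin_c's own z axis and vertical below 0.1 rad and x of tin_b in the frame of strip between -0.015 and 0.015 m and y of tin_b in the frame of strip between -0.135 and 0.135 m and x of tin_c in the frame of strip between -0.015 and 0.015 m and y of tin_c in the frame of strip between -0.135 and 0.135 m and contact force between the fingers and bar above 2 N), for 0.1 s.
At the end, for the whole second after the job is handed in: All three tins stand upright (within 0.1 rad) and still on the strip, each centre within 15 mm of the strip's long centre line and within 135 mm of its middle along its length; the long bar stands flat on the table (underside within 10 mm, tilt under 0.15 rad), released and at rest (x of tin_a in the frame of strip between -0.015 and 0.015 m and y of tin_a in the frame of strip between -0.135 and 0.135 m and angle between each of tin_a, tin_b, tin_c's own z axis and vertical below 0.1 rad and x of tin_b in the frame of strip between -0.015 and 0.015 m and y of tin_b in the frame of strip between -0.135 and 0.135 m and x of tin_c in the frame of strip between -0.015 and 0.015 m and y of tin_c in the frame of strip between -0.135 and 0.135 m and linear speed of each of tin_a, tin_b, tin_c, bar below 0.02 m/s and height (world z) of bar_grip between 0.065 and 0.085 m and angle between bar_grip's own z axis and vertical below 0.15 rad); the robot touches nothing.
It fails at once if the gripper or arm touches a tin (contact force between any of the fingers, the arm and tin_a above 1 N or contact force between any of the fingers, the arm and tin_b above 1 N or contact force between any of the fingers, the arm and tin_c above 1 N).
It also fails if it takes over 43 s, if anything falls off the work surface, if the arm or the gripper's body presses on something with over 40 N, if the wrist force passes 120 N, or if a joint passes its speed limit or range.

## Robot

A 6-joint arm with a two-finger parallel gripper is mounted at the origin on the work surface. World frame = base frame: x ahead of the robot, y to its left, z up, the work surface at z = 0. Lengths are in m, angles in rad, forces in N, time in s.
With the tool pointing down it reaches from about 0.3 to 0.875 m from the base axis. Payload 6.4 kg.
Tool frame: the origin (TCP) lies between the finger pads; the fingertips stand ctrl.tip_extent ahead of it and the grasp point (between the pads) is the TCP (ctrl.tip_extent is the distance from the TCP to the fingertips, in m); z points along the fingers, y is the line along which they close (so a half turn about z gives the same grasp; the last joint's range is limited). The gripper opens to 85 mm and grips with 20 to 120 N. Pads are 22 mm wide; open, the fingers measure 114 mm over their backs; the gripper's body (76 mm by 85 mm) begins 54 mm behind the grasp point. The pads swing forward as they close: fully open they stand 13 mm farther back than shut.
Start: joints at [1.127, 0.181, 1.607, -0, 1.354, -0.206], TCP at [0.135, 0.559, 0.25] pointing down, gripper open.
Joint ranges: [-2.99, 2.99], [-0.89, 2.07], [0.3, 2.58], [-1.14, 4.28], [0, 2.63], [-3.12, 3.12]. Speed limits (rad/s): [2.57, 2.57, 3.01, 3.14, 3.14, 3.14].

## Interface

Orientations are given as a unit quaternion [w, x, y, z].
In Python, from bench import ctrl gives the robot as it stands.
- The arm moves only by the tool send_rows, never from a script. Its arguments are lists of equal length, an entry for each row: "dr": the turn, a rotation vector about the tool's x, y, z in units of 6 degrees (1.0 is 6 degrees), a list of three; "xyz": the shift along the tool's x, y, z in cm, a list of three; "jaw": the opening in per cent of the stroke, from 0 (shut) to 100 (fully open). In form: {"dr": [[wx, wy, wz], ...], "xyz": [[dx, dy, dz], ...], "jaw": [jaw, ...]}. A call has exactly 8 rows; each row is the pose to reach, as a shift and turn from the pose commanded when the call began, along the tool's axes at that moment; what a row does not reach only later rows make up. A row lasts 1/8 s, in which the tool goes at most 62.5 mm and 10.7 degrees, less where a joint would pass 70% of its speed; a pose out of reach is approached as far as the arm can. A call with a gripper value outside its range is refused whole. The fingers move at their own pace and stop on an object; the grip force is fixed at half the most. Time passes only in rows, so rows that repeat a pose let the fingers close, or fill a call up. It gives the time, the measured TCP pose, the force, the opening and the grip force at its end, in the units of the state.
- ctrl.get_obs(): the state, without advancing time (a new reading comes with each control period).
- ctrl.camera(name): name is "scene" or "top"; returns the picture (400x640x3 uint8, red, green, blue); there is no depth.
- ctrl.calibration(name): a dict with "camera_matrix" (3x3 intrinsics, pixels), "world_from_camera" (4x4, takes a point from camera to world coordinates). Camera axes: x right, y up, looking along -z (the intrinsics and any distortion apply to the point x, -y, -z); pixel columns grow to the right and rows downward; lengths in m; the calibration is good to about 2 mm. A picture is of the moment at which its call begins. calibration takes no time and is no camera call.
- ctrl.hand_in(): hands the job in; it is judged then, once.
The state is a dict: "time_s": time; "q": joint angles; "dq": joint speeds; "joint_efforts": joint torques, N m; "eef_pos": TCP position; "eef_rot": TCP orientation; "wrist_force": force on the tool from outside, world axes, zero at the start; "torque": the same for the moment, N m; "opening": opening from 0.0 (shut) to 1.0 (fully open); "grasp_force": force on a finger pad.
Only numpy, scipy, OpenCV 4.12 (cv2) and the standard library are available. Lean on these libraries where they do the work, as an engineer would, in place of code of your own. Each camera call takes 0.05 s, during which the arm holds its last target. There are 200 camera calls.

## Working session

There is one attempt and no reset: what is moved stays moved. The work goes in short steps, Python scripts to look and compute and a tool call to move; the robot and the scene stay as the last step left them, time stands still between calls to the robot, and variables do not carry over. Pictures are saved under pics/ and viewed, at most 10 in all, crops included, and the job is handed in when it is done.

Besides the shell and the picture viewer there is one more tool, called after "Call:" as a command line: name --argument value ..., lists and objects as JSON in quotes. send_rows: Moves the arm, as the interface text tells. Its arguments: {"type":"object","properties":{"dr":{"type":"array","items":{"type":"array","items":{"type":"number"}}},"xyz":{"type":"array","items":{"type":"array","items":{"type":"number"}}},"jaw":{"type":"array","items":{"type":"number"}}},"required":["dr","xyz","jaw"]}

```bash
mkdir -p pics
python3 - <<'E'
from bench import ctrl
import cv2,numpy as np
for n in("top","scene"):
    im=ctrl.camera(n); cv2.imwrite(f"pics/{n}0.png",im[:,:,::-1])
    c=ctrl.calibration(n); print(n,np.round(c["camera_matrix"],1).tolist(),np.round(c["world_from_camera"],4).tolist(),[k for k in c])
o=ctrl.get_obs(); print(o["time_s"],o["eef_pos"],o["eef_rot"],o["opening"],ctrl.tip_extent)
E
```

```text
top [[494.1, 0.0, 326.5], [0.0, 494.1, 201.0], [0.0, 0.0, 1.0]] [[-0.0213, 0.9831, -0.1818, 0.3364], [-0.9997, -0.0196, 0.011, 0.0049], [0.0073, 0.182, 0.9833, 1.2176], [0.0, 0.0, 0.0, 1.0]] ['camera_matrix', 'world_from_camera']
scene [[368.3, 0.0, 315.6], [0.0, 368.3, 200.3], [0.0, 0.0, 1.0]] [[0.1919, -0.8391, 0.509, 0.9666], [0.9814, 0.168, -0.0931, -0.0834], [-0.0074, 0.5174, 0.8557, 0.7642], [0.0, 0.0, 0.0, 1.0]] ['camera_matrix', 'world_from_camera']
0.1 [0.13522887 0.55839169 0.24946524] [-2.46552133e-04  1.18616227e-01  9.92939855e-01 -7.57518650e-04] 0.999224375790794 0.019
```

View pics/top0.png

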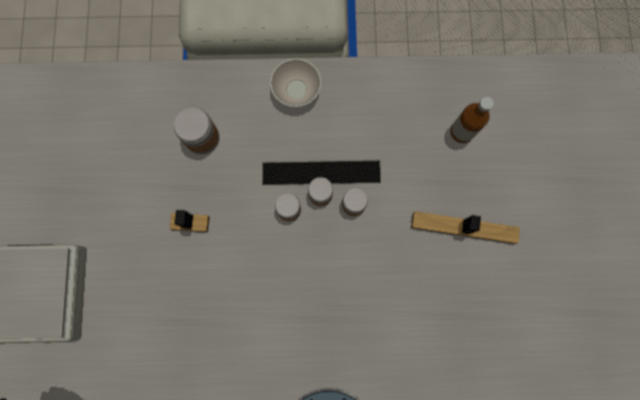

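View pics/scene0.png

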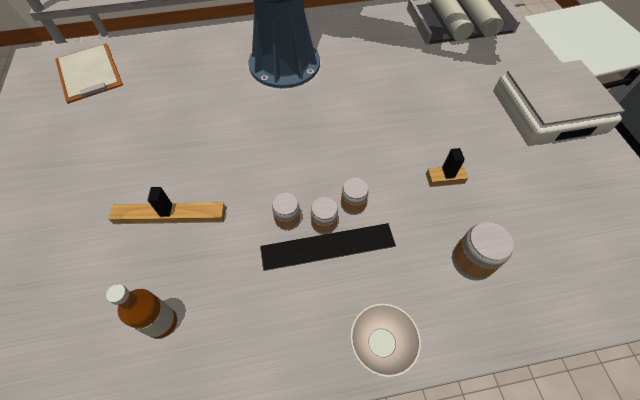

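The top view shows the strip at about (262-380, 160-185), the tins' lids at (288,206), (320,190) and (355,201), and the long bar at (413-519, 213-242) with its handle near (472,224). The scene view agrees.

```bash
cat > h.py <<'E'
from bench import ctrl
import cv2,numpy as np
def ray(n,uv,z):
    c=ctrl.calibration(n);K=np.array(c["camera_matrix"]);T=np.array(c["world_from_camera"])
    uv=np.atleast_2d(uv).astype(float);d=np.c_[uv,np.ones(len(uv))]@np.linalg.inv(K).T
    d=d*[1,-1,-1]@T[:3,:3].T;o=T[:3,3];return (o+d*((z-o[2])/d[:,2])[:,None])[:,:2]
def blobs(m,amin):
    cs,_=cv2.findContours(m.astype(np.uint8),cv2.RETR_EXTERNAL,cv2.CHAIN_APPROX_NONE)
    return [c[:,0] for c in cs if cv2.contourArea(c)>amin]
def rect(n,c,z):
    w=ray(n,c,z);(p,s,a)=cv2.minAreaRect((w*1000).astype(np.float32))
    b=cv2.boxPoints((p,s,a));e=[b[1]-b[0],b[2]-b[1]];e=max(e,key=np.linalg.norm)
    return np.round(p,1),np.round(s,1),round(float(np.degrees(np.arctan2(e[1],e[0]))),1)
def look(n,tag=None,roi=None):
    im=ctrl.camera(n)
    if tag: cv2.imwrite(f"pics/{tag}.png",im[:,:,::-1])
    hsv=cv2.cvtColor(im,cv2.COLOR_RGB2HSV);H,S,V=[hsv[:,:,i].astype(int) for i in range(3)]
    wood=(H>8)&(H<28)&(S>110)&(V>90)
    for c in blobs(wood,150): print(n,"wood",c.mean(0).round(),rect(n,c,0.025))
    for c in blobs(V<35,100): print(n,"dark",c.mean(0).round(),"z0",rect(n,c,0),"z.1",rect(n,c,.1))
    g=cv2.cvtColor(im,cv2.COLOR_RGB2GRAY)
    lid=(V>145)&(S<45)
    for c in blobs(lid,150):
        if cv2.contourArea(c)<2500:
            print(n,"lid",c.mean(0).round(),rect(n,c,0.075)[:2],"encl",np.round(np.array(cv2.minEnclosingCircle((ray(n,c,.075)*1000).astype(np.float32))[0]),1))
    return im
E
python3 - <<'E'
from h import *
im=look("top");im=look("scene")
im=cv2.imread("pics/top0.png");print(im[206,288],im[206,305],im[224,472],im[172,320],im[222,430])
cv2.imwrite("pics/crop.png",cv2.resize(im[140:260,250:530],None,fx=2.8,fy=2.8,interpolation=cv2.INTER_NEAREST))
E
```

```text
top wood [496. 233.] (array([ 473.1, -414.8]), array([115.8,  38.1]), 80.0)
top wood [199. 223.] (array([510. , 301.2]), array([36. , 36.8]), -1.2)
top wood [437. 223.] (array([ 497.4, -276.4]), array([119.6,  38.6]), 80.0)
top dark [471. 224.] z0 (array([ 494.8, -365.9]), array([38.7, 45.1]), -11.4) z.1 (array([ 481.8, -335.4]), array([35.5, 41.4]), -11.4)
top dark [184. 219.] z0 (array([522.2, 347.3]), array([41.3, 38.4]), 79.3) z.1 (array([506.9, 319.2]), array([37.9, 35.3]), 79.3)
top dark [321. 172.] z0 (array([635.4,   3.6]), array([293.5,  53.3]), 89.8) z.1 (array([610.9,   3.7]), array([269.4,  48.9]), 89.8)
top lid [287. 204.] (array([540.6,  85.5]), array([46.9, 44.6])) encl [541.9  85.7]
top lid [355. 198.] (array([549.7, -73.9]), array([45.7, 42.9])) encl [550.7 -74.9]
top lid [320. 189.] (array([577.5,   7.5]), array([45.7, 43.9])) encl [577.2   7. ]
top lid [295.  92.] (array([824.8,  62.2]), array([41.6, 49.4])) encl [823.7  62.2]
top lid [287.  11.] (array([1037.3,   79.3]), array([55.8, 63.7])) encl [1039.7   79.6]
top lid [239.  11.] (array([1039.3,  203.5]), array(
[... 974 characters left out ...]
.3) z.1 (array([549.7, 738.2]), array([ 24. , 100.8]), -0.3)
scene dark [622.  80.] z0 (array([279.2, 988.4]), array([ 37.8, 148.2]), -72.0) z.1 (array([369.1, 848.1]), array([ 32.8, 128.8]), -72.0)
scene lid [455.  47.] (array([123.8, 488.4]), array([77.9, 48.9])) encl [119.9 489.9]
scene lid [389.  13.] (array([-68.5, 337.8]), array([159.5, 128.8])) encl [-66.2 349.9]
scene lid [486.   9.] (array([-34.5, 655.7]), array([ 51. , 109.1])) encl [-34.5 655.1]
scene lid [452.   7.] (array([-65.5, 557.4]), array([50.2, 87.4])) encl [-65.5 557.4]
scene lid [92.  3.] (array([-333.5, -577.2]), array([309.3,  48.3])) encl [-310.1 -577.3]
[137 143 148] [115 121 126] [18 19 19] [17 19 21] [ 68 111 139]
```

View pics/crop.png

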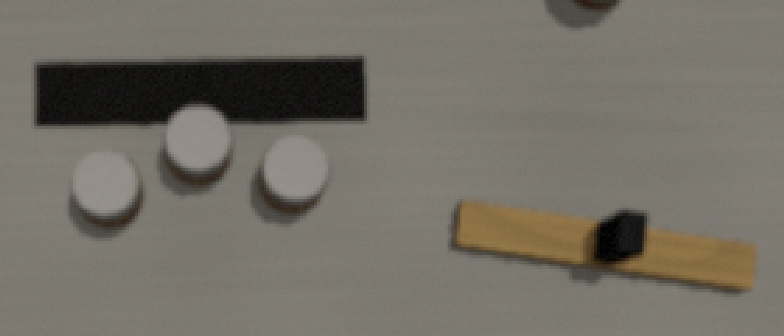

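The crop confirms it: the strip is aligned with world y, with its centre at about (635, 4) mm. The tins are at (541,86), (577,7) and (550,-74). The long bar's centre is at about (485,-345), with its long axis at 80°, so I can start moving.

Call:
send_rows --dr '[[0,0,0],[0,0,-0.1],[0,0,-0.2],[0,0,-0.3],[0,0,-0.4],[0,0,-0.5],[0,0,-0.6],[0,0,-0.6]]' --xyz '[[-2,-2,0],[-7,-6,0],[-12,-10.5,0],[-17,-15,0],[-22,-19.5,0],[-27,-24,0],[-32,-28.5,0],[-35,-32,0]]' --jaw '[100,100,100,100,100,100,100,100]'

```text
time_s: 1.2
eef_pos: [0.3968, 0.1713, 0.2505]
eef_rot: [0.0, 0.087, 0.996, 0.0]
wrist_force: [0.9, 1.2, 0.4]
opening: 1.001
grasp_force: 0.0
```

```bash
cat > go.py <<'E'
import sys
from bench import ctrl
from scipy.spatial.transform import Rotation as R
import numpy as np
def st(*targets):
    o=ctrl.get_obs();p=np.array(o["eef_pos"]);q=np.array(o["eef_rot"]);r=R.from_quat(np.roll(q,-1));M=r.as_matrix()
    print("t",round(o["time_s"],2),"p",p.round(4),"yaw_y",round(np.degrees(np.arctan2(M[1,1],M[0,1])),2),"z",M[:,2].round(3),"open",round(o["opening"],3),"gf",np.round(o["grasp_force"],1),"F",np.round(o["wrist_force"],1))
    for t,yaw in targets:
        y=np.radians(yaw);T=np.array([[np.sin(y)*-1,np.cos(y),0],[np.cos(y),np.sin(y),0],[0,0,-1]]).T
        T=np.column_stack([[-np.sin(y),np.cos(y),0],[np.cos(y),np.sin(y),0],[0,0,-1]])
        print(t,"xyz cm",(M.T@(np.array(t)-p)*100).round(2),"dr",(np.degrees((r.inv()*R.from_matrix(T)).as_rotvec())/6).round(2))
if __name__=="__main__": st(*[(eval(a)[:3],eval(a)[3]) for a in sys.argv[1:]])
E
python3 go.py "(.4855,-.345,.2,80)"
```

```text
t 1.2 p [0.3968 0.1713 0.2505] yaw_y 79.98 z [ 0.001  0.    -1.   ] open 1.001 gf 0.0 F [0.9 1.2 0.4]
(0.4855, -0.345, 0.2) xyz cm [-17.71 -49.3    5.05] dr [ 0.    0.01 -0.  ]
```

Call:
send_rows --dr '[[0,0,0],[0,0,0],[0,0,0],[0,0,0],[0,0,0],[0,0,0],[0,0,0],[0,0,0]]' --xyz '[[-1.5,-4,0],[-3.5,-10,0],[-5.5,-16,0],[-8,-22,0],[-10,-28,0],[-12,-34,1],[-14,-40,2],[-16,-45,3]]' --jaw '[100,100,100,100,100,100,100,100]'

```text
time_s: 2.2
eef_pos: [0.475, -0.3001, 0.2201]
eef_rot: [0.0, 0.088, 0.996, -0.0]
wrist_force: [-0.2, -0.3, 0.1]
opening: 1.0
grasp_force: 0.0
```

```bash
python3 go.py "(.4855,-.345,.082,80)"
```

```text
t 2.2 p [ 0.475  -0.3001  0.2201] yaw_y 79.94 z [ 0. -0. -1.] open 1.0 gf 0.0 F [-0.2 -0.3  0.1]
(0.4855, -0.345, 0.082) xyz cm [-1.81 -4.23 13.81] dr [-0.    0.   -0.01]
```

Call:
send_rows --dr '[[0,0,0],[0,0,0],[0,0,0],[0,0,0],[0,0,0],[0,0,0],[0,0,0],[0,0,0]]' --xyz '[[-1.8,-4.2,2],[-1.8,-4.2,4],[-1.8,-4.2,6.5],[-1.8,-4.2,9],[-1.8,-4.2,11],[-1.8,-4.2,12.5],[-1.8,-4.2,13.8],[-1.8,-4.2,13.8]]' --jaw '[100,100,100,100,100,100,100,100]'

```text
time_s: 3.2
eef_pos: [0.4851, -0.342, 0.0814]
eef_rot: [-0.001, 0.087, 0.996, 0.001]
wrist_force: [0.4, 0.3, 0.7]
opening: 1.003
grasp_force: 0.0
```

Run:
```python
from h import *
from go import st
st(((.4855,-.345,.082),80))
a=ctrl.camera("top")[170:290,380:560];b=ctrl.camera("scene")[140:260,70:250]
cv2.imwrite("pics/g.png",cv2.resize(np.hstack([a,b])[:,:,::-1],None,fx=2.2,fy=2.2))
```

```text
t 3.2 p [ 0.4851 -0.342   0.0814] yaw_y 79.98 z [-0.001  0.001 -1.   ] open 1.003 gf 0.0 F [0.4 0.3 0.7]
(0.4855, -0.345, 0.082) xyz cm [-0.09 -0.29 -0.06] dr [ 0.01 -0.01 -0.  ]
```

View pics/g.png

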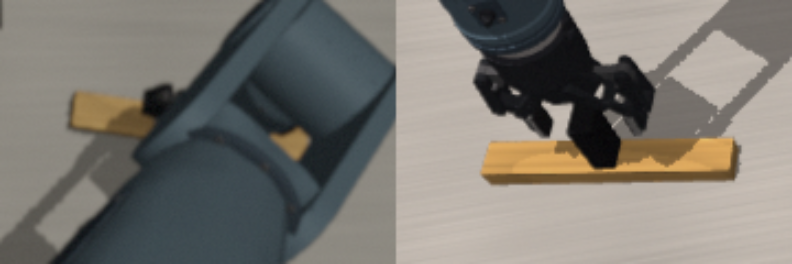

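In the scene half of the picture, the handle (crop ~(595,135)) stands between the open fingers (~540 and ~630), so I'm closing.

Call:
send_rows --dr '[[0,0,0],[0,0,0],[0,0,0],[0,0,0],[0,0,0],[0,0,0],[0,0,0],[0,0,0]]' --xyz '[[0,-0.3,0],[0,-0.3,0],[0,-0.3,0],[0,-0.3,0],[0,-0.3,0],[0,-0.3,0],[0,-0.3,0],[0,-0.3,0]]' --jaw '[80,50,0,0,0,0,0,0]'

```text
time_s: 4.3
eef_pos: [0.4852, -0.3456, 0.0828]
eef_rot: [0.0, 0.087, 0.996, -0.0]
wrist_force: [0.1, -0.3, 4.5]
opening: 0.271
grasp_force: 60.1
```

```bash
python3 go.py "(.4855,-.345,.082,80)" "(.44,-.32,.18,89.8)"
```

```text
t 4.3 p [ 0.4852 -0.3456  0.0828] yaw_y 79.98 z [ 0.001 -0.001 -1.   ] open 0.271 gf 60.1 F [ 0.1 -0.3  4.5]
(0.4855, -0.345, 0.082) xyz cm [-0.02  0.07  0.08] dr [-0.01  0.01 -0.  ]
(0.44, -0.32, 0.18) xyz cm [ 4.89  1.73 -9.73] dr [-0.01  0.01 -1.64]
```

Call:
send_rows --dr '[[0,0,0],[0,0,0],[0,0,-0.3],[0,0,-0.6],[0,0,-0.9],[0,0,-1.2],[0,0,-1.5],[0,0,-1.6]]' --xyz '[[0,0,-1],[0,0,-2],[0.6,0,-3],[1.5,0.3,-4],[2.5,0.6,-5],[3.5,1,-5],[4.5,1.4,-5],[5,1.7,-5]]' --jaw '[0,0,0,0,0,0,0,0]'

```text
time_s: 5.3
eef_pos: [0.4377, -0.3191, 0.1318]
eef_rot: [-0.0, 0.003, 1.0, 0.0]
wrist_force: [-0.1, -0.2, -3.5]
opening: 0.269
grasp_force: 59.2
```

```bash
python3 go.py "(.43,.006,.13,89.8)"
python3 - <<'E'
from h import *
im=look("scene","lift")
E
```

```text
t 5.3 p [ 0.4377 -0.3191  0.1318] yaw_y 89.62 z [-0.001  0.001 -1.   ] open 0.269 gf 59.2 F [-0.1 -0.2 -3.5]
(0.43, 0.006, 0.13) xyz cm [ 0.99 32.5   0.21] dr [ 0.01 -0.01 -0.03]
scene wood [136. 306.] (array([ 700.1, -402.6]), array([66.8, 70.6]), -44.4)
scene wood [447. 177.] (array([520.7, 326.9]), array([89.4, 50.7]), 83.4)
scene wood [173. 184.] (array([ 410.2, -335.6]), array([279.7,  58.6]), 89.7)
scene dark [326. 246.] z0 (array([634.2,   3.9]), array([296.2,  56.5]), 89.9) z.1 (array([677.7,  -7.5]), array([257.5,  49.1]), 89.9)
scene dark [453. 163.] z0 (array([470.8, 368.6]), array([ 38.9, 102.8]), -40.1) z.1 (array([535.7, 309.4]), array([33.8, 89.4]), -40.1)
scene dark [576. 133.] z0 (array([441.6, 732.6]), array([ 21. , 128.9]), -89.8) z.1 (array([510.3, 625.8]), array([ 18.3, 112. ]), -89.8)
scene dark [629. 138.] z0 (array([485.5, 862. ]), array([ 27.5, 113. ]), -0.1) z.1 (array([548.4, 738.3]), array([23.9, 98.2]), -0.1)
scene dark [151. 148.] z0 (array([ 259.9, -403.3]), array([299.8, 152.6]), 30.5) z.1 (array([ 352.4, -361.4]), array([260.6, 132.6]), 30.5)
scene dark [622.  80.] z0 (array([279.2, 988.4]), array([ 37.8, 148.2]), -72.0) z.1 (array([369.1, 848.1]), array([ 32.8, 128.8]), -72.0)
scene lid [227. 153.] (array([ 386.8, -189.9]), array([76.4, 84.4])) encl [ 387.6 -190.7]
scene lid [71. 78.] (array([  26.7, -603.5]), array([184.4,  46.1])) encl [  22.2 -594.4]
scene lid [485.  10.] (array([-27.2, 653.7]), array([ 59.1, 126.4])) encl [-27.8 641.2]
scene lid [454.  12.] (array([-37.6, 555.1]), array([ 57.1, 146.5])) encl [-37.8 541.2]
```

View pics/lift.png

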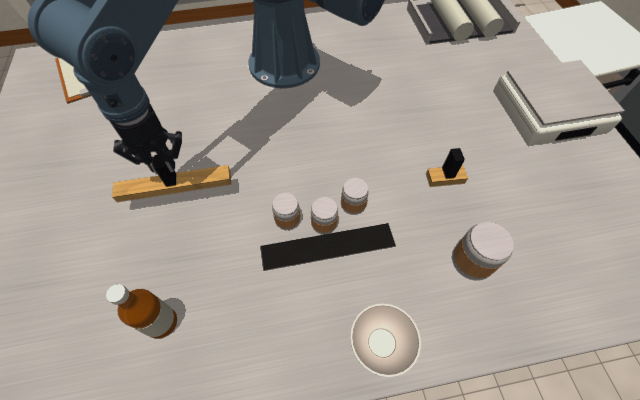

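The scene shows the long bar held level at (113-231, 166-200) and parallel to the strip, with the tins undisturbed. Next I move it across behind them.

Call:
send_rows --dr '[[0,0,0],[0,0,0],[0,0,0],[0,0,0],[0,0,0],[0,0,0],[0,0,0],[0,0,0]]' --xyz '[[0.5,2,0],[1,7,0],[1,12,0],[1,17,0],[1,22,0],[1,27,0],[1,31,0],[1,32.5,0]]' --jaw '[0,0,0,0,0,0,0,0]'

```text
time_s: 6.35
eef_pos: [0.4308, 0.0071, 0.1322]
eef_rot: [-0.0, 0.002, 1.0, 0.0]
wrist_force: [-0.1, -0.3, -3.2]
opening: 0.276
grasp_force: 60.2
```

```bash
python3 go.py "(.45,.006,.085,89.8)" "(.585,.006,.085,89.8)"
```

```text
t 6.35 p [0.4308 0.0071 0.1322] yaw_y 89.72 z [-0.  0. -1.] open 0.276 gf 60.2 F [-0.1 -0.3 -3.2]
(0.45, 0.006, 0.085) xyz cm [-1.92 -0.1   4.72] dr [ 0.   -0.   -0.01]
(0.585, 0.006, 0.085) xyz cm [-15.42  -0.03   4.72] dr [ 0.   -0.   -0.01]
```

Call:
send_rows --dr '[[0,0,0],[0,0,0],[0,0,0],[0,0,0],[0,0,0],[0,0,0],[0,0,0],[0,0,0]]' --xyz '[[0,0,1],[0,0,2],[-0.5,0,3],[-1,0,4],[-1.5,0,4.4],[-1.9,0,4.6],[-1.9,0,4.7],[-1.9,0,4.7]]' --jaw '[0,0,0,0,0,0,0,0]'

```text
time_s: 7.35
eef_pos: [0.4501, 0.0051, 0.0854]
eef_rot: [0.0, 0.004, 1.0, -0.0]
wrist_force: [0.6, -0.0, -3.9]
opening: 0.27
grasp_force: 60.2
```

Run:
```python
from h import *
from go import st
st(((.56,.006,.085),89.8),((.585,.006,.085),89.8))
im=look("top")
a=im[130:270,230:410];b=ctrl.camera("scene")[130:270,230:410]
cv2.imwrite("pics/p0.png",cv2.resize(np.hstack([a,b])[:,:,::-1],None,fx=2.2,fy=2.2))
```

```text
t 7.35 p [0.4501 0.0051 0.0854] yaw_y 89.58 z [ 0. -0. -1.] open 0.27 gf 60.2 F [ 0.6 -0.  -3.9]
(0.56, 0.006, 0.085) xyz cm [-10.99   0.17   0.04] dr [-0.    0.   -0.04]
(0.585, 0.006, 0.085) xyz cm [-13.49   0.19   0.04] dr [-0.    0.   -0.04]
top wood [366. 244.] (array([450.7, -99.1]), array([48.6, 36.3]), 88.8)
top wood [199. 223.] (array([510. , 301.2]), array([36.2, 36.8]), -1.2)
top dark [184. 219.] z0 (array([522.3, 346.8]), array([39.3, 40.5]), -7.5) z.1 (array([507. , 318.7]), array([36.1, 37.2]), -7.5)
top dark [321. 172.] z0 (array([635.8,   2.7]), array([290.8,  52.5]), 89.8) z.1 (array([611.2,   2.9]), array([266.9,  48.2]), 89.8)
top lid [ 70. 291.] (array([352.6, 578. ]), array([203.2,  10.4])) encl [352.5 581.3]
top lid [355. 197.] (array([556.9, -75.5]), array([47.9, 37.2])) encl [552.7 -75.3]
top lid [320. 189.] (array([579.3,   6.9]), array([47.3, 43.5])) encl [577.4   7. ]
top lid [191. 123.] (array([743.6, 316.7]), array([75.3, 70.9])) encl [745.1 316.2]
top lid [296.  89.] (array([828.8,  61.1]), array([68.7, 67.8])) encl [829.8  61. ]
```

View pics/p0.png

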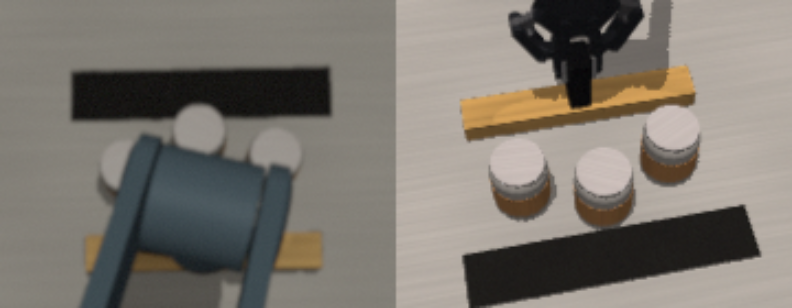

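The bar is low behind the tins and overlaps all three. In the left (top view) crop it spans x = 85-323 and the tins 103-302. Now I push slowly.

Call:
send_rows --dr '[[0,0,0],[0,0,0],[0,0,0],[0,0,0],[0,0,0],[0,0,0],[0,0,0],[0,0,0]]' --xyz '[[-1,0,0],[-2,0.1,0],[-3,0.1,0],[-3.6,0.1,0],[-4.2,0.1,0],[-4.8,0.1,0],[-5.4,0.1,0],[-6,0.1,0]]' --jaw '[0,0,0,0,0,0,0,0]'

```text
time_s: 8.45
eef_pos: [0.51, 0.0056, 0.085]
eef_rot: [-0.001, 0.004, 1.0, 0.0]
wrist_force: [-2.7, 1.1, -3.1]
opening: 0.274
grasp_force: 60.2
```

Call:
send_rows --dr '[[0,0,0],[0,0,0],[0,0,0],[0,0,0],[0,0,0],[0,0,0],[0,0,0],[0,0,0]]' --xyz '[[-0.6,0,0],[-1.2,0,0],[-1.8,0,0],[-2.4,0,0],[-3,0,0],[-3.6,0,0],[-4.2,0,0],[-4.8,0,0]]' --jaw '[0,0,0,0,0,0,0,0]'

```text
time_s: 9.45
eef_pos: [0.5585, 0.0052, 0.0852]
eef_rot: [-0.0, 0.004, 1.0, 0.0]
wrist_force: [-2.1, -0.1, -4.4]
opening: 0.272
grasp_force: 60.1
```

```bash
python3 go.py "(.585,.006,.085,89.8)"
python3 - <<'E'
from h import *
im=ctrl.camera("top")
a=im[130:270,230:410];b=ctrl.camera("scene")[130:270,230:410]
cv2.imwrite("pics/p1.png",cv2.resize(np.hstack([a,b])[:,:,::-1],None,fx=2.2,fy=2.2))
E
```

```text
t 9.45 p [0.5585 0.0052 0.0852] yaw_y 89.58 z [-0.  0. -1.] open 0.272 gf 60.1 F [-2.1 -0.1 -4.4]
(0.585, 0.006, 0.085) xyz cm [-2.65  0.1   0.02] dr [ 0.   -0.   -0.04]
```

View pics/p1.png

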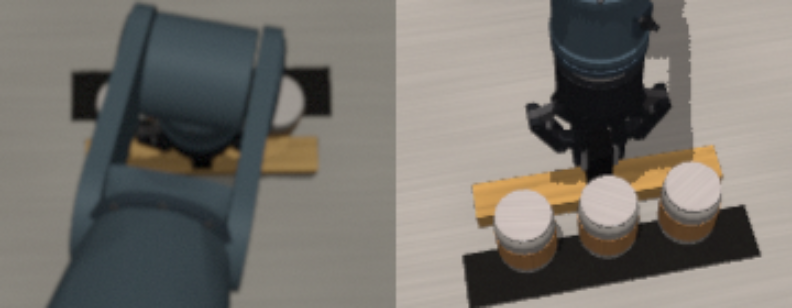

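All three tins are upright against the bar in one row, with their lids at crop (525,215), (608,202) and (692,188). I push the last 26 mm slowly.

Call:
send_rows --dr '[[0,0,0],[0,0,0],[0,0,0],[0,0,0],[0,0,0],[0,0,0],[0,0,0],[0,0,0]]' --xyz '[[-0.5,0,0],[-1,0,0],[-1.5,0,0],[-1.9,0,0],[-2.2,0,0],[-2.5,0,0],[-2.6,0,0],[-2.6,0,0]]' --jaw '[0,0,0,0,0,0,0,0]'

```text
time_s: 10.55
eef_pos: [0.5843, 0.005, 0.0853]
eef_rot: [0.0, 0.004, 1.0, -0.0]
wrist_force: [-2.2, -0.6, -3.3]
opening: 0.269
grasp_force: 60.3
```

```bash
python3 go.py "(.585,.006,.085,89.8)"
python3 - <<'E'
from h import *
im=ctrl.camera("top")
a=im[130:270,230:410];b=ctrl.camera("scene")
hsv=cv2.cvtColor(b,cv2.COLOR_RGB2HSV).astype(int)
S,V=hsv[:,:,1],hsv[:,:,2]
m=(V>150)&(S<50);m[:200]=0;m[280:]=0
m=(V>165)&(S<60)
for c in blobs(m,100):
    u=c.mean(0)
    if 240<u[0]<420 and 180<u[1]<270: print(u.round(), rect("scene",c,.075))
b=b[130:270,230:410]
cv2.imwrite("pics/p2.png",cv2.resize(np.hstack([a,b])[:,:,::-1],None,fx=2.2,fy=2.2))
E
```

```text
t 10.55 p [0.5843 0.005  0.0853] yaw_y 89.57 z [ 0. -0. -1.] open 0.269 gf 60.3 F [-2.2 -0.6 -3.3]
(0.585, 0.006, 0.085) xyz cm [-0.07  0.1   0.03] dr [-0.    0.   -0.04]
[288. 238.] (array([634.2, -80.8]), array([52.1, 49.9]), 78.7)
[328. 231.] (array([635. ,   2.1]), array([52.5, 51.6]), 31.0)
[364. 181.] (array([410.2, 129.7]), array([1832.6, 1084.1]), 88.4)
```

View pics/p2.png

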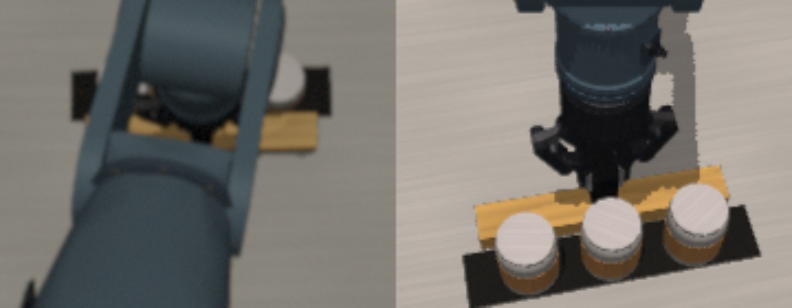

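Lid centres read x = 634-635 mm, so the tins are on the strip's centre line (635) and standing upright on it. I draw the bar back, set it down and release.

Call:
send_rows --dr '[[0,0,0],[0,0,0],[0,0,0],[0,0,0],[0,0,0],[0,0,0],[0,0,0],[0,0,0]]' --xyz '[[0.5,0,0],[1.5,0,0],[3.5,0,0],[5.5,0,0],[7.5,0,0],[8,0,0.1],[8,0,0.2],[8,0,0.3]]' --jaw '[0,0,0,0,0,0,0,0]'

```text
time_s: 11.65
eef_pos: [0.5052, 0.0054, 0.0827]
eef_rot: [0.001, 0.004, 1.0, -0.0]
wrist_force: [-0.1, 1.1, 1.5]
opening: 0.273
grasp_force: 61.0
```

Call:
send_rows --dr '[[0,0,0],[0,0,0],[0,0,0],[0,0,0],[0,0,0],[0,0,0],[0,0,0],[0,0,0]]' --xyz '[[0,0,0],[0,0,0],[0,0,0],[0,0,0],[0,0,0],[0,0,0],[0,0,0],[0,0,0]]' --jaw '[0,0,30,40,60,80,90,90]'

```text
time_s: 12.65
eef_pos: [0.5041, 0.0056, 0.0823]
eef_rot: [0.0, 0.004, 1.0, -0.0]
wrist_force: [0.1, 0.2, 0.0]
opening: 0.899
grasp_force: 0.0
```

Call:
send_rows --dr '[[0,0,0],[0,0,0],[0,0,0],[0,0,0],[0,0,0],[0,0,0],[0,0,0],[0,0,0]]' --xyz '[[0,0,-1],[0,0,-2.5],[0,0,-5],[0,0,-9],[0,0,-13],[3,0,-15],[7,0,-16],[10,0,-16]]' --jaw '[90,90,90,90,90,90,90,90]'

```text
time_s: 13.65
eef_pos: [0.4035, 0.0063, 0.2444]
eef_rot: [0.002, 0.004, 1.0, -0.001]
wrist_force: [-0.3, -1.3, 0.9]
opening: 0.899
grasp_force: 0.0
```

Call:
send_rows --dr '[[0,0,0],[0,0,0],[0,0,0],[0,0,0],[0,0,0],[0,0,0],[0,0,0],[0,0,0]]' --xyz '[[0,0,0],[0,0,0],[0,0,0],[0,0,0],[0,0,0],[0,0,0],[0,0,0],[0,0,0]]' --jaw '[90,90,90,90,90,90,90,90]'

```text
time_s: 14.65
eef_pos: [0.4041, 0.0064, 0.2423]
eef_rot: [-0.0, 0.004, 1.0, 0.0]
wrist_force: [0.7, 0.1, -0.4]
opening: 0.902
grasp_force: 0.0
```

```bash
python3 go.py
python3 - <<'E'
from h import *
im=ctrl.camera("top")
a=im[130:270,230:410];b=ctrl.camera("scene")
hsv=cv2.cvtColor(b,cv2.COLOR_RGB2HSV).astype(int)
m=(hsv[:,:,2]>170)&(hsv[:,:,1]<60);m[:205]=0
for c in blobs(m,100):
    u=c.mean(0)
    if 240<u[0]<420 and 180<u[1]<270: print(u.round(), rect("scene",c,.075))
b=b[130:270,230:410]
cv2.imwrite("pics/p3.png",cv2.resize(np.hstack([a,b])[:,:,::-1],None,fx=2.2,fy=2.2))
E
```

```text
t 14.65 p [0.4041 0.0064 0.2423] yaw_y 89.58 z [-0.  0. -1.] open 0.902 gf 0.0 F [ 0.7  0.1 -0.4]
[414. 232.] (array([674.3, 179.3]), array([93.4, 12.5]), 86.5)
[328. 231.] (array([633.2,   1.8]), array([52.1, 53.6]), -13.0)
[377. 214.] (array([630., 109.]), array([183.7,  74.2]), 78.7)
```

View pics/p3.png

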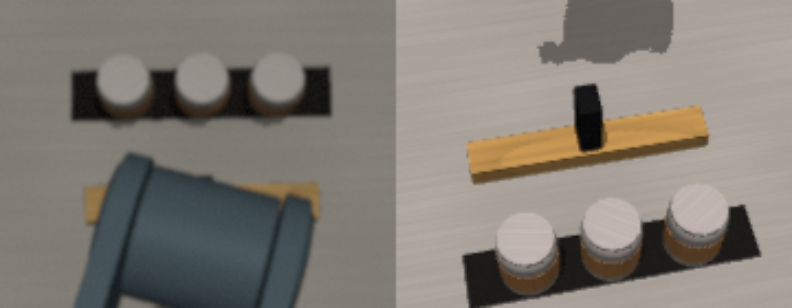

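The three tins stand in one straight row on the strip, with lids at crop (124,82), (202,82) and (279,82) in the top view. The bar is flat on the table, released and clear of the gripper, so I'm handing in.

```bash
python3 -c "
from bench import ctrl
print(ctrl.hand_in())"
```

```text
the job is handed in; nothing more can be done
None
```

I pushed the three tins into a straight row on the strip (two measured lids within about 2 mm of its centre line), set the bar down flat, released it and handed the job in; no verdict was returned.

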